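# Open the battery bay of the power pack by its concealed catch

## Task

Open the battery bay of the power pack: feel with the fingertips along the flat plastic cover strip on its top for the flush, recessed release button, press it in so that the catch lets go and the lid springs back a little, then push the lid by its front lip all the way back to its stop. Do it by touch alone, without leaning hard on the pack; leave the cells lying in the bay and everything round the pack where it is.

Things in the scene. Friction and masses are not known exactly. Their poses are not given: they have to be found in the camera images.
- power_pack: bench power pack: grey metal case, black end plates, 218 mm deep (x), 340 mm long (y), fixed on the bench. Origin: centre of its underside, on the bench; x points from its front (terminals, switch; robot's side) to its back, y to its left, z up. On top, front to back: flat grey plastic cover strip along y, raised lip of the bare aluminium sliding lid over the battery bay, flat rear deck.
- panel_mid (a point): middle of the visible grey plastic cover strip, on its top surface, 85 mm above the bench; axes as the pack's. The visible strip is rigid and flat, 50 mm wide (x), 150 mm long (y). The catch is clamped under it at a place that differs from pack to pack: the middle of its release button lies on the strip's centre line, anywhere from 45 mm right (-y) to 45 mm left (+y) of this point.
- panel_left (a point): left (+y) end of the visible cover strip, on its centre line, 75 mm from panel_mid, at the same height. The end covers beyond both ends stand 3.5 mm above the strip. The tops of the lid's guide rails, behind the end covers and 95 to 104 mm left and right of the middle, stand 11.5 mm above the strip.
- catch_button (a joint): how far the release button is pressed in, m: 0 at rest, 0.007 at its stop. Plate of the strip's material, 40 (x) by 52 mm (y), hardly seen, in an opening 41.6 by 54 mm that the fingertip must fit inside; its top lies 3 mm below the strip. Sprung: yields at 2.5 N, takes 6 to 8 N at its stop, comes back by itself. The catch lets go at 0.003 to 0.005.
- lid (a joint): how far the lid has slid back along the pack's x, m: 0 shut (held by the catch; pushing then does nothing), 0.070 fully open at its stop. When the catch lets go, spring plungers push it back about 0.02 and it stays there; then it is pushed on by hand against 1.5 N of friction (more when fast) and stays where it is left.
- lid_lip (a point): middle of the top front edge of the lid's raised front lip; moves with the lid. The lip is a straight bar along the pack's y, 170 mm long, 8 mm thick, its upright front face rising from the strip's level (85 mm above the bench) to 99.5 mm; shut, that face lies 26 mm behind panel_mid. Behind the lip the lid is flat, 92.5 mm above the bench.
- cell_a: one of four loose battery cells, grey, 32 mm in diameter, 68 mm long, lying along the pack's y in cradles in the bay under the lid (front right); its top is 56 mm above the bench, 29 mm below the cover strip. Origin: at the underside, middle of its length.
- cell_b: one of four loose battery cells, grey, 32 mm in diameter, 68 mm long, lying along the pack's y in cradles in the bay under the lid (front left); its top is 56 mm above the bench, 29 mm below the cover strip. Origin: at the underside, middle of its length.
- cell_c: one of four loose battery cells, grey, 32 mm in diameter, 68 mm long, lying along the pack's y in cradles in the bay under the lid (rear right); its top is 56 mm above the bench, 29 mm below the cover strip. Origin: at the underside, middle of its length.
- cell_d: one of four loose battery cells, grey, 32 mm in diameter, 68 mm long, lying along the pack's y in cradles in the bay under the lid (rear left); its top is 56 mm above the bench, 29 mm below the cover strip. Origin: at the underside, middle of its length.
- screwdriver_red: flat screwdriver with a red handle, 210 mm long, lying on the bench in front of the pack; loose. Origin: centre of its underside.
- bearing_small: small ball bearing, 42 mm across, 13 mm high, lying flat on the bench in front of the pack; loose. Origin: centre of its underside.
- nut_a: hexagon nut, 32 mm across, 14 mm high, lying flat on the bench off the front left corner of the pack; loose. Origin: centre of its underside.
- tape_measure: yellow tape measure, 35x75x67 mm, standing on the bench to the left of the pack; loose. Origin: centre of its underside.
- spanner_13: combination spanner, 192 mm long, 9 mm high, lying on the bench to the right of the pack; loose. Origin: centre of its underside.

How it is judged:
By the outcome, as a careful person would: the job done as asked, in the order asked, and still so for the second after the job is handed in, with the robot touching nothing.
It also fails if it takes over 51 s, if anything falls off the work surface, if the arm or the gripper's body presses on something with over 40 N, if the wrist force passes 120 N, or if a joint passes its speed limit or range.

## Robot

A 6-joint arm with a two-finger parallel gripper is mounted at the origin on a cart in front of the work surface, level with it; the furniture and walls round the work are solid. World frame = base frame: x ahead of the robot, y to its left, z up, the work surface at z = 0. Lengths are in m, angles in rad, forces in N, time in s.
With the tool pointing down it reaches from about 0.35 to 0.775 m from the base axis. Payload 7.3 kg.
Tool frame: the origin (TCP) lies at the very end of the fingers, on their centre line; the grasp point (between the pads) lies 19 mm behind it; z points along the fingers, y is the line along which they close (so a half turn about z gives the same grasp; the last joint's range is limited). The gripper opens to 92 mm and grips with 3 to 60 N. Pads are 19 mm wide; open, the fingers measure 130 mm over their backs; the gripper's body (75 mm by 190 mm) begins 47 mm behind the grasp point.
Start: joints at [1.135, 0.342, 1.524, -0, 1.275, -0.146], TCP at [0.15, 0.503, 0.227] pointing down, gripper open.
Joint ranges: [-2.53, 2.53], [-0.77, 2.02], [0.04, 2.7], [-1, 4.14], [0.28, 2.66], [-3.11, 3.11]. Speed limits (rad/s): [2.57, 2.57, 3.14, 3.14, 3.14, 3.14].

## Interface

Orientations are given as [roll, pitch, yaw] about the fixed x, y, z axes, in that order (R = Rz(yaw) Ry(pitch) Rx(roll)).
In Python, from cell import robot gives the robot as it stands. The module is installed in compiled form; this text tells all that it offers.
- The arm moves only by the tool arm_command, never from a script. Its argument "moves" is a list of rows, each a list of 3 entries, a list of its own where there are three numbers: the shift along the tool's x, y, z in m, then the turn, a rotation vector about the tool's x, y, z in rad, then the finger opening in m, from 0 to 0.0918. In form: [[[dx, dy, dz], [ax, ay, az], claw], ...]. A call has exactly 5 rows; each row is the pose to reach, as a shift and turn from the pose commanded when the call began, along the tool's axes at that moment; what a row does not reach only later rows make up. A row lasts 1/10 s, in which the tool goes at most 50 mm and 8.59 degrees, less where a joint would pass 70% of its speed; a pose out of reach is approached as far as the arm can. A call with a gripper value outside its range is refused whole. The fingers move at their own pace and stop on an object; "squeeze" is the grip in N (left out, the last holds). Time passes only in rows, so rows that repeat a pose let the fingers close, or fill a call up. It gives the time, the measured TCP pose, the force, the opening and the grip force at its end, in the units of the state.
- robot.observe(): the state, without advancing time (a new reading comes with each control period).
- robot.read_camera(name): name is "scene" or "top" or "wrist"; returns the picture (480x640x3 uint8, red, green, blue); there is no depth.
- robot.camera_model(name): a dict with "fx", "fy", "cx", "cy" (pixels), "R" (3x3) and "t" (3): a world point X has camera coordinates R X + t. Camera axes: x right, y down, z forward; pixel columns grow to the right and rows downward; lengths in m; the calibration is good to about 2 mm. The wrist camera is an equidistant fisheye: a pixel r from the principal point sees the ray r / f radians off the axis. A picture is of the moment at which its call begins: read the wrist's pose just before it. camera_model takes no time and is no camera call; for the wrist camera it gives the pose at the moment of the call.
- robot.hand_in(): hands the job in; it is judged then, once.
The state is a dict: "time": time; "qpos": joint angles; "qvel": joint speeds; "joint_efforts": joint torques, N m; "tool_pos": TCP position; "tool_rot": TCP orientation; "contact_force": force on the tool from outside, world axes, zero at the start; "torque": the same for the moment, N m; "opening": finger opening in m; "grip_force": force on a finger pad.
Only numpy, scipy, OpenCV 4.12 (cv2) and the standard library are available. Lean on these libraries where they do the work, as an engineer would, in place of code of your own. Each camera call takes 0.05 s, during which the arm holds its last target. There are 200 camera calls.

## Working session

There is one attempt and no reset: what is moved stays moved. The work goes in short steps, Python scripts to look and compute and a tool call to move; the robot and the scene stay as the last step left them, time stands still between calls to the robot, and variables do not carry over. Pictures are saved under pics/ and viewed, at most 10 in all, crops included, and the job is handed in when it is done.

Besides the shell and the picture viewer there is one more tool, called after ">>>" as name(argument=value, ...) on one line, values as JSON. arm_command: Moves the arm, as the interface text tells. Its arguments: {"type":"object","properties":{"moves":{"type":"array"},"squeeze":{"type":"number"}},"required":["moves"]}

```bash
mkdir -p pics; python3 - <<'E'
from cell import robot
import cv2, json
print(robot.observe())
for n in ("top","scene"):
    m=robot.camera_model(n); print(n,{k:(v.tolist() if hasattr(v,'tolist') else v) for k,v in m.items()})
    cv2.imwrite(f"pics/{n}0.png",robot.read_camera(n)[:,:,::-1])
E
```

```text
{'time': 0.0, 'qpos': array([ 1.13500518e+00,  3.42709223e-01,  1.52501803e+00,  3.05720967e-05,
        1.27538484e+00, -1.45971180e-01]), 'qvel': array([-0.00082723, -0.00014941, -0.00143293,  0.00040557,  0.0005636 ,
       -0.00140331]), 'joint_efforts': array([-5.28955716e-04, -4.31245065e+01, -2.44221389e+01,  7.17392145e-02,
        5.58249000e-02, -9.34702939e-05]), 'tool_pos': array([0.14981782, 0.50274973, 0.22605161]), 'tool_rot': array([-3.14009363e+00, -2.49929966e-04,  2.85176357e+00]), 'contact_force': array([-1.02829243, -0.32662326,  0.13486436]), 'torque': array([-0.00349299, -0.07962188,  0.03142525]), 'grip_force': 0.0, 'opening': 0.09173527760568406}
top {'fx': 547.4109345162703, 'fy': 547.4109345162703, 'cx': 319.1716329420917, 'cy': 234.32374738815284, 'R': [[-0.022549912366191287, -0.9996908133687822, -0.010477553070251949], [-0.987997138576008, 0.02388565861545774, -0.15261431609821577], [0.15281739304770708, 0.006910352998846202, -0.9882302825776661]], 't': [0.28318616164188853, 0.6046408028188346, 1.1472528614080089]}
scene {'fx': 509.8706964376601, 'fy': 509.8706964376601, 'cx': 323.30953207231175, 'cy': 248.6770517449773, 'R': [[-0.8722528798203238, -0.4886742831351719, -0.019296596784866237], [-0.3307686909771479, 0.6185456113529417, -0.7127365570428386], [0.360231851332466, -0.6153038043749943, -0.7011663437496434]], 't': [0.6399025174136967, 0.07515901027731466, 0.8542676836806753]}
```

View pics/top0.png

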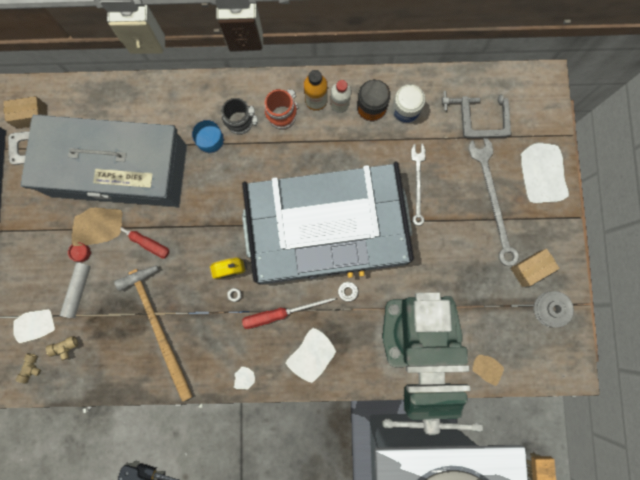

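View pics/scene0.png

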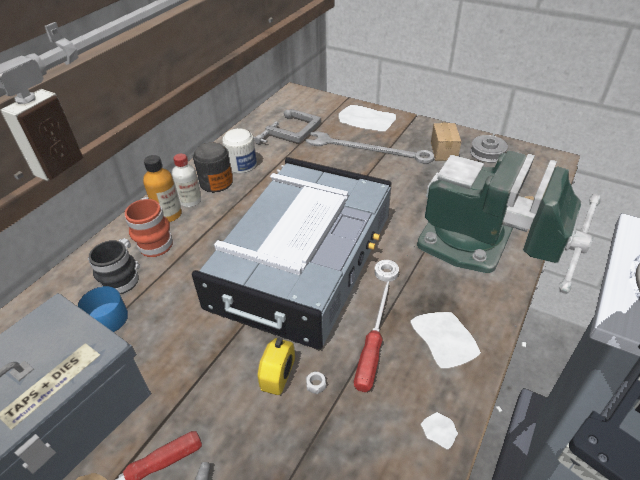

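The top view shows the pack from about (245,165) to (410,283), with the cover strip near (332,256). I'll enlarge that area for corners.

```bash
python3 - <<'E'
import cv2
a=cv2.imread("pics/top0.png")[155:290,235:420]
cv2.imwrite("pics/crop0.png",cv2.resize(a,None,fx=4.3,fy=4.3,interpolation=cv2.INTER_CUBIC))
E
```

```text
(no output)
```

View pics/crop0.png

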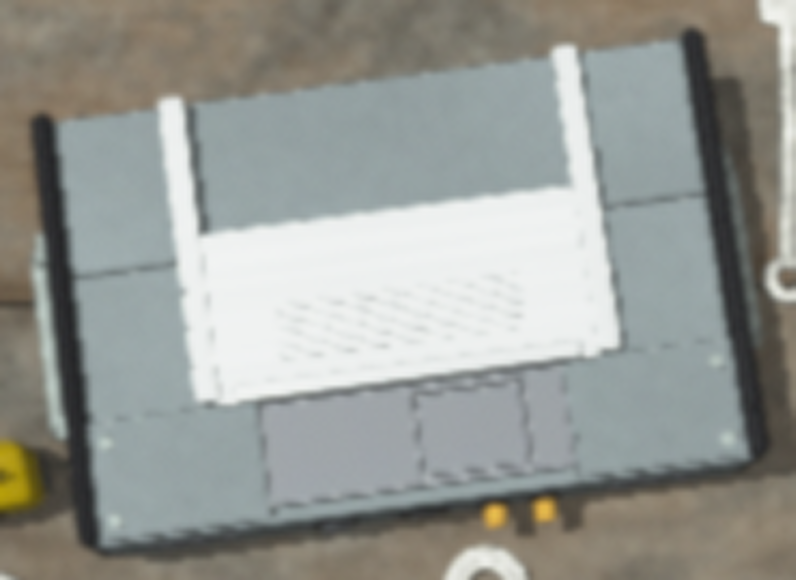

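The crop shows a faint rectangle in the strip, about (415,393)–(530,465), which fits a 54 mm opening. I'll treat it as a candidate and check it by touch. Strip corners are near (262,404), (565,370), (577,467) and (270,508).

```bash
cat > h.py <<'E'
import numpy as np
from scipy.spatial.transform import Rotation as Rn
def ray(m,u,v,z):
    R=np.array(m["R"]);t=np.array(m["t"])
    d=R.T@[(u-m["cx"])/m["fx"],(v-m["cy"])/m["fy"],1];c=-R.T@t
    return c+d*(z-c[2])/d[2]
def delta(st,p,yaw):
    T=Rn.from_euler('xyz',st["tool_rot"]);G=Rn.from_euler('xyz',[np.pi,0,yaw])
    return T.inv().apply(np.array(p)-st["tool_pos"]).round(4),(T.inv()*G).as_rotvec().round(4)
E
python3 - <<'E'
from cell import robot
from h import *
m=robot.camera_model("top")
P=lambda x,y,z=.085:ray(m,235+(x+.5)/4.3-.5,155+(y+.5)/4.3-.5,z)
c=[P(*q) for q in((262,404),(565,370),(577,467),(270,508))]
for q in c: print(q)
b=[P(*q) for q in((415,393),(522,380),(530,465),(422,478))]
mid=np.mean(c,0);bm=np.mean(b,0)
yv=(c[0]+c[3]-c[1]-c[2]);print("len",np.linalg.norm(yv)/2,"wid",np.linalg.norm(c[0]+c[1]-c[2]-c[3])/2)
# lid lip front base edge and pack end plates for yaw
e=[P(220,404),P(606,352)]
f=[P(95,545,.09),P(760,458,.09)]
ang=lambda d:np.arctan2(-d[0],d[1])
yaws=[ang(yv),ang(e[0]-e[1]),ang(f[0]-f[1])];print("yaws",yaws)
y=np.mean(yaws);ax=np.array([np.cos(y),np.sin(y),0]);ay=np.array([-np.sin(y),np.cos(y),0])
print("mid",mid,"btn",bm,"btn off",(bm-mid)@ax,(bm-mid)@ay)
st=robot.observe()
for yw in (y,y+np.pi): print(yw,delta(st,mid+[0,0,.06],yw))
E
```

```text
[0.57618905 0.31918437 0.085     ]
[0.58944132 0.17026935 0.085     ]
[0.5415797 0.1661274 0.085    ]
[0.52508675 0.31610404 0.085     ]
len 0.15018406076560573 wid 0.049613555298429014
yaws [np.float64(0.09919181157748287), np.float64(0.11114765894924251), np.float64(0.10679112390514231)]
mid [0.55807421 0.24292129 0.085     ] btn [0.56147754 0.21658836 0.085     ] btn off 0.0006058523459184538 -0.026545035521063347
0.1057101981439559 (array([-0.4655, -0.1323,  0.0812]), array([-6.0000e-04,  1.9000e-03,  2.7461e+00]))
3.247302851733749 (array([-0.4655, -0.1323,  0.0812]), array([-0.0013, -0.0005, -0.3955]))
```

>>> arm_command(moves=[[[-0.045, -0.013, 0.005], [0, 0, -0.08], 0], [[-0.09, -0.026, 0.01], [0, 0, -0.16], 0], [[-0.135, -0.039, 0.015], [0, 0, -0.24], 0], [[-0.18, -0.052, 0.02], [0, 0, -0.32], 0], [[-0.225, -0.065, 0.025], [0, 0, -0.395], 0]], squeeze=5)

```text
time: 0.6
tool_pos: [0.3482, 0.3752, 0.2013]
tool_rot: [-3.141, -0.0, -3.033]
contact_force: [0.9, 0.8, 0.3]
opening: 0.0567
grip_force: 0.0
```

```bash
cat > d.py <<'E'
from cell import robot
from h import *
import sys
mid=np.array([0.5581,0.2429,0]);y=.106
ax=np.array([np.cos(y),np.sin(y),0]);ay=np.array([-np.sin(y),np.cos(y),0])
st=robot.observe()
d=st["tool_pos"]-mid
print("t",st["time"],"pack xy",(d@ax).round(4),(d@ay).round(4),"z",st["tool_pos"][2].round(4),"F",st["contact_force"].round(2),"open",st["opening"])
if len(sys.argv)>3:
    a,b,z=map(float,sys.argv[1:4]);print(delta(st,mid+a*ax+b*ay+[0,0,z],y+np.pi))
E
python3 d.py 0 0.025 0.12
```

```text
t 0.6 pack xy -0.1947 0.1538 z 0.2013 F [0.91 0.84 0.26] open 0.056659521349489636
(array([-0.1944, -0.1293,  0.0812]), array([-0.0001, -0.0004,  0.0027]))
```

>>> arm_command(moves=[[[-0.04, -0.026, 0.01], [0, 0, 0], 0], [[-0.08, -0.052, 0.025], [0, 0, 0], 0], [[-0.12, -0.078, 0.045], [0, 0, 0], 0], [[-0.16, -0.104, 0.065], [0, 0, 0], 0], [[-0.1945, -0.124, 0.081], [0, 0, 0], 0]])

```text
time: 1.1
tool_pos: [0.5548, 0.2721, 0.1193]
tool_rot: [-3.141, -0.001, -3.037]
contact_force: [0.2, 0.5, 1.0]
opening: 0.0164
grip_force: 0.0
```

>>> arm_command(moves=[[[0, 0, 0.01], [0, 0, 0], 0], [[0, 0, 0.018], [0, 0, 0], 0], [[0, 0, 0.025], [0, 0, 0], 0], [[0, 0, 0.027], [0, 0, 0], 0], [[0, 0, 0.027], [0, 0, 0], 0]])

```text
time: 1.6
tool_pos: [0.5526, 0.2746, 0.0941]
tool_rot: [3.141, 0.0, -3.035]
contact_force: [0.1, -0.1, 0.0]
opening: 0.0006
grip_force: 0.0
```

```bash
python3 d.py 0 0.03 0.085; python3 - <<'E'
from cell import robot
import cv2
cv2.imwrite("pics/w1.png",robot.read_camera("wrist")[:,:,::-1])
E
```

```text
t 1.6 pack xy -0.0021 0.0321 z 0.0941 F [ 0.1  -0.14  0.02] open 0.0005648765745030755
(array([-0.0021, -0.0021,  0.0091]), array([0.0002, 0.0001, 0.0008]))
```

View pics/w1.png

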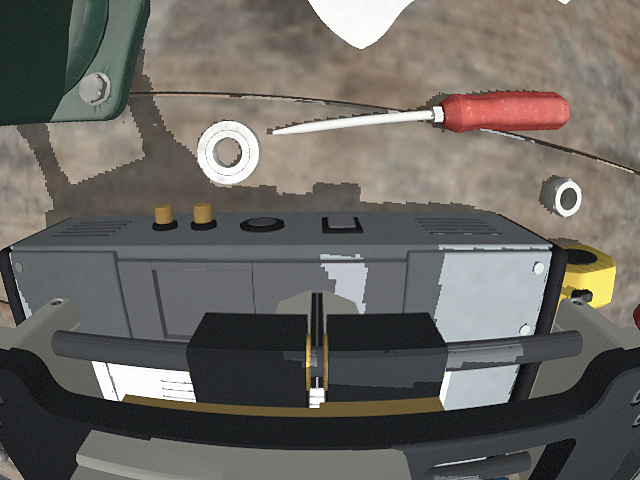

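The wrist view shows the closed fingers over the strip's left half. The strip spans about columns 117–407, with the rectangle at columns 152–253, rows 265–335. Now I'll touch down lightly on the left half.

>>> arm_command(moves=[[[-0.002, -0.002, 0.004], [0, 0, 0], 0], [[-0.002, -0.002, 0.007], [0, 0, 0], 0], [[-0.002, -0.002, 0.0075], [0, 0, 0], 0], [[-0.002, -0.002, 0.008], [0, 0, 0], 0], [[-0.002, -0.002, 0.0085], [0, 0, 0], 0]])

```text
time: 2.15
tool_pos: [0.5557, 0.2719, 0.0853]
tool_rot: [3.142, 0.0, -3.036]
contact_force: [-0.6, -0.8, 4.6]
opening: 0.0005
grip_force: 2.4
```

>>> arm_command(moves=[[[0, 0, 0.0004], [0, 0, 0], 0], [[0, 0, 0.0008], [0, 0, 0], 0], [[0, 0, 0.0012], [0, 0, 0], 0], [[0, 0, 0.0015], [0, 0, 0], 0], [[0, 0, 0.0015], [0, 0, 0], 0]])

```text
time: 2.65
tool_pos: [0.5558, 0.2719, 0.0852]
tool_rot: [3.141, 0.001, -3.036]
contact_force: [-4.3, -1.6, 10.2]
opening: 0.0006
grip_force: 5.0
```

Rigid at 85.2 mm, so this is plain strip. I'll lift, move to y = 0 and touch again.

>>> arm_command(moves=[[[0, 0, -0.005], [0, 0, 0], 0], [[0, -0.015, -0.005], [0, 0, 0], 0], [[0, -0.03, -0.005], [0, 0, 0], 0], [[0, -0.03, -0.003], [0, 0, 0], 0], [[0, -0.03, -0.002], [0, 0, 0], 0]])

```text
time: 3.15
tool_pos: [0.5589, 0.2411, 0.0853]
tool_rot: [3.141, -0.001, -3.038]
contact_force: [0.6, 0.2, 0.9]
opening: 0.0004
grip_force: 0.6
```

>>> arm_command(moves=[[[0, 0, 0.0005], [0, 0, 0], 0], [[0, 0, 0.001], [0, 0, 0], 0], [[0, 0, 0.0015], [0, 0, 0], 0], [[0, 0, 0.0015], [0, 0, 0], 0], [[0, 0, 0.0015], [0, 0, 0], 0]])

```text
time: 3.65
tool_pos: [0.559, 0.2416, 0.0851]
tool_rot: [-3.14, 0.001, -3.036]
contact_force: [-2.2, -4.1, 7.3]
opening: 0.0006
grip_force: 3.9
```

>>> arm_command(moves=[[[0, 0, -0.005], [0, 0, 0], 0], [[0, -0.014, -0.005], [0, 0, 0], 0], [[0, -0.027, -0.005], [0, 0, 0], 0], [[0, -0.027, -0.003], [0, 0, 0], 0], [[0, -0.027, -0.001], [0, 0, 0], 0]])

```text
time: 4.15
tool_pos: [0.5618, 0.2145, 0.0849]
tool_rot: [3.141, -0.0, -3.038]
contact_force: [0.2, 0.2, 0.8]
opening: 0.0004
grip_force: 0.0
```

>>> arm_command(moves=[[[0, 0, 0.0005], [0, 0, 0], 0], [[0, 0, 0.001], [0, 0, 0], 0], [[0, 0, 0.0015], [0, 0, 0], 0], [[0, 0, 0.0015], [0, 0, 0], 0], [[0, 0, 0.0015], [0, 0, 0], 0]])

```text
time: 4.65
tool_pos: [0.5617, 0.2154, 0.0837]
tool_rot: [3.141, 0.0, -3.036]
contact_force: [-0.2, -0.8, -0.1]
opening: 0.0003
grip_force: 0.0
```

```bash
python3 d.py
```

```text
t 4.65 pack xy 0.0006 -0.0277 z 0.0837 F [-0.16 -0.85 -0.1 ] open 0.00034016507870053596
```

In the recess: the tip is below strip level with no force. Now I'll press.

>>> arm_command(moves=[[[0, 0, 0.001], [0, 0, 0], 0], [[0, 0, 0.002], [0, 0, 0], 0], [[0, 0, 0.003], [0, 0, 0], 0], [[0, 0, 0.004], [0, 0, 0], 0], [[0, 0, 0.004], [0, 0, 0], 0]])

```text
time: 5.15
tool_pos: [0.5618, 0.2153, 0.0802]
tool_rot: [3.141, 0.001, -3.036]
contact_force: [-1.8, -0.3, 4.8]
opening: 0.0003
grip_force: 2.2
```

>>> arm_command(moves=[[[0, 0, 0.001], [0, 0, 0], 0], [[0, 0, 0.002], [0, 0, 0], 0], [[0, 0, 0.003], [0, 0, 0], 0], [[0, 0, 0.0035], [0, 0, 0], 0], [[0, 0, 0.0035], [0, 0, 0], 0]])

```text
time: 5.65
tool_pos: [0.5618, 0.2153, 0.0763]
tool_rot: [3.141, 0.0, -3.036]
contact_force: [-1.2, 0.6, 5.1]
opening: 0.0007
grip_force: 2.6
```

Pressed in about 5.8 mm. I'll lift off and check the lid.

>>> arm_command(moves=[[[0, 0, -0.006], [0, 0, 0], 0], [[0, 0, -0.012], [0, 0, 0], 0], [[0, 0, -0.018], [0, 0, 0], 0], [[0, 0.014, -0.022], [0, 0, 0], 0], [[0, 0.028, -0.022], [0, 0, 0], 0]])

```text
time: 6.15
tool_pos: [0.559, 0.244, 0.099]
tool_rot: [3.141, 0.001, -3.037]
contact_force: [-0.1, -0.3, 0.2]
opening: 0.0005
grip_force: 0.0
```

```bash
python3 d.py 0 0 0.09; python3 - <<'E'
from cell import robot
import cv2
cv2.imwrite("pics/s2.png",cv2.resize(robot.read_camera("scene")[140:360,180:420,::-1],None,fx=2.7,fy=2.7))
E
```

```text
t 6.15 pack xy 0.001 0.001 z 0.099 F [-0.14 -0.28  0.23] open 0.0005172331673886876
(array([ 0.0011, -0.001 ,  0.009 ]), array([ 0.0005,  0.0012, -0.0016]))
```

View pics/s2.png

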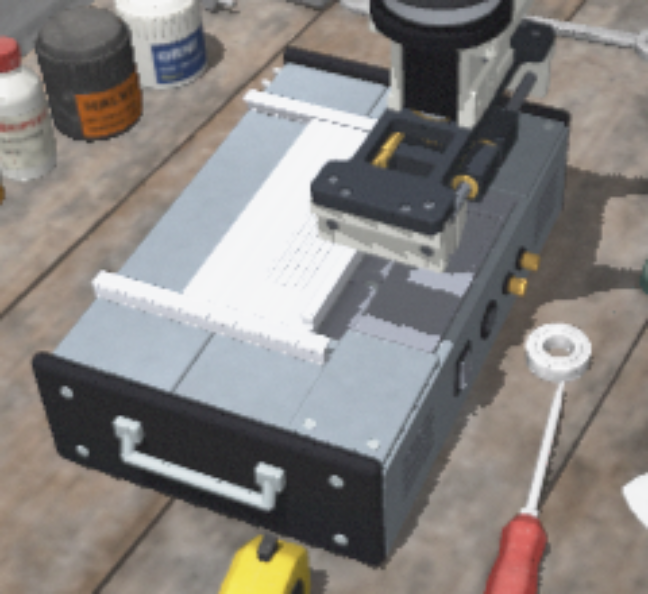

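The picture shows the lid sprung back, its lip near (330,300) with a dark gap in front of it. I'll lower behind the strip level and push the lip at its middle.

>>> arm_command(moves=[[[0, 0, 0.005], [0, 0, 0], 0], [[-0.01, 0, 0.0085], [0, 0, 0], 0], [[-0.022, 0, 0.0085], [0, 0, 0], 0], [[-0.03, 0, 0.0085], [0, 0, 0], 0], [[-0.034, 0, 0.0085], [0, 0, 0], 0]])

```text
time: 6.7
tool_pos: [0.5934, 0.2462, 0.0891]
tool_rot: [-3.141, -0.0, -3.037]
contact_force: [-1.3, -1.2, 0.4]
opening: 0.0006
grip_force: 0.8
```

>>> arm_command(moves=[[[-0.005, 0, 0], [0, 0, 0], 0], [[-0.01, 0, 0], [0, 0, 0], 0], [[-0.015, 0, 0], [0, 0, 0], 0], [[-0.02, 0, 0], [0, 0, 0], 0], [[-0.025, 0, 0], [0, 0, 0], 0]])

```text
time: 7.2
tool_pos: [0.6176, 0.2493, 0.0896]
tool_rot: [3.142, -0.0, -3.036]
contact_force: [-2.2, -0.7, -0.7]
opening: 0.0003
grip_force: 1.1
```

>>> arm_command(moves=[[[-0.005, 0, 0], [0, 0, 0], 0], [[-0.01, 0, 0], [0, 0, 0], 0], [[-0.015, 0, 0], [0, 0, 0], 0], [[-0.02, 0, 0], [0, 0, 0], 0], [[-0.022, 0, 0], [0, 0, 0], 0]])

```text
time: 7.7
tool_pos: [0.64, 0.2517, 0.0898]
tool_rot: [3.141, 0.001, -3.036]
contact_force: [-2.0, 0.8, -1.4]
opening: 0.0002
grip_force: 0.8
```

```bash
python3 d.py
```

```text
t 7.7 pack xy 0.0824 0.0001 z 0.0898 F [-2.04  0.79 -1.4 ] open 0.00017088393764647949
```

Creep to the stop.

>>> arm_command(moves=[[[-0.001, 0, 0], [0, 0, 0], 0], [[-0.002, 0, 0], [0, 0, 0], 0], [[-0.003, 0, 0], [0, 0, 0], 0], [[-0.004, 0, 0], [0, 0, 0], 0], [[-0.005, 0, 0], [0, 0, 0], 0]])

```text
time: 8.2
tool_pos: [0.6443, 0.2522, 0.0898]
tool_rot: [3.141, 0.0, -3.036]
contact_force: [-1.5, 1.2, 0.3]
opening: 0.0003
grip_force: 0.8
```

>>> arm_command(moves=[[[-0.0005, 0, 0], [0, 0, 0], 0], [[-0.001, 0, 0], [0, 0, 0], 0], [[-0.0015, 0, 0], [0, 0, 0], 0], [[-0.002, 0, 0], [0, 0, 0], 0], [[-0.002, 0, 0], [0, 0, 0], 0]])

```text
time: 8.7
tool_pos: [0.6447, 0.2522, 0.0898]
tool_rot: [-3.141, -0.004, -3.036]
contact_force: [-8.6, -0.7, 3.5]
opening: 0.0002
grip_force: 4.2
```

```bash
python3 d.py
```

```text
t 8.7 pack xy 0.0871 0.0001 z 0.0898 F [-8.59 -0.65  3.47] open 0.00020773484869376392
```

The stop is reached: force rose to 8.6 N at the expected 87 mm. Back off forward, then up.

>>> arm_command(moves=[[[0.004, 0, 0], [0, 0, 0], 0], [[0.012, 0, 0], [0, 0, 0], 0], [[0.014, 0, -0.015], [0, 0, 0], 0], [[0.014, 0, -0.045], [0, 0, 0], 0], [[0.014, 0, -0.09], [0, 0, 0], 0]])

```text
time: 9.2
tool_pos: [0.6313, 0.2504, 0.1795]
tool_rot: [-3.141, -0.004, -3.036]
contact_force: [0.2, -0.0, -0.3]
opening: 0.0003
grip_force: 0.0
```

>>> arm_command(moves=[[[0.03, 0, -0.02], [0, 0, 0], 0], [[0.07, 0, -0.02], [0, 0, 0], 0], [[0.11, 0, -0.02], [0, 0, 0], 0], [[0.14, 0, -0.02], [0, 0, 0], 0], [[0.14, 0, -0.02], [0, 0, 0], 0]])

```text
time: 9.7
tool_pos: [0.4901, 0.236, 0.2016]
tool_rot: [3.141, 0.001, -3.035]
contact_force: [-0.2, -0.1, -0.6]
opening: 0.0007
grip_force: 0.0
```

```bash
python3 d.py; python3 - <<'E'
from cell import robot
import cv2
cv2.imwrite("pics/s3.png",robot.read_camera("scene")[:,:,::-1])
E
```

```text
t 9.7 pack xy -0.0683 0.0004 z 0.2016 F [-0.18 -0.06 -0.57] open 0.0007038436541012709
```

View pics/s3.png

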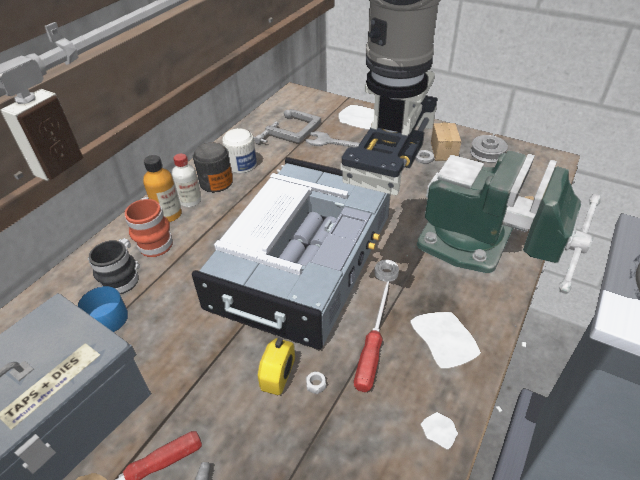

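The lid is fully back, with the cells in the bay near (310,235) and nothing around the pack moved.

```bash
python3 -c "
from cell import robot
print(robot.hand_in())"
```

```text
the job is handed in; nothing more can be done
None
```

The battery bay is open: I found the release button by touch about 28 mm right of the strip's middle, pressed it, and pushed the lid back to its stop. The job was handed in at about 10 s, with the cells still in the bay and, in the last camera view, nothing round the pack moved.

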